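Open the touch-latch cupboard with a fingertip

ROBOT

A 6-joint arm with a two-finger parallel gripper is mounted at the origin on a cart in front of the work surface, level with it; the furniture and walls round the work are solid. World frame = base frame: x ahead of the robot, y to its left, z up, the work surface at z = 0. Lengths are in m, angles in rad, forces in N, time in s.
With the tool pointing down it reaches from about 0.25 to 0.8 m from the base axis. Payload 3.9 kg.
Tool frame: the origin (TCP) lies midway between the tips of the shut fingers; the grasp point (between the pads) lies 19 mm behind it; z points along the fingers, y is the direction in which the jaws open and shut (so a half turn about z gives the same grasp; the last joint's range is limited). The gripper opens to 85 mm and grips with 20 to 120 N. Pads are 22 mm wide; open, the fingers measure 114 mm over their backs; the gripper's body (76 mm by 85 mm) begins 54 mm behind the grasp point. The pads swing forward as they close: fully open they stand 13 mm farther back than shut.
Start: joints at [1.11, 0.26, -0.138, 1.173, 0, 1.571], TCP at [0.233, 0.47, 0.231] pointing down, gripper open.
Joint ranges: [-2.78, 2.78], [-0.83, 1.72], [-1.28, 1.37], [-1.9, 2.12], [-1.57, 1.48], [-3.14, 3.14]. Speed limits (rad/s): [2.57, 2.57, 3.14, 3.14, 3.14, 3.14].

INTERFACE

Orientations are given as a 3x3 rotation matrix whose columns are the frame's x, y, z axes.
In Python, from workcell import r gives the robot as it stands.
- The arm moves only by the tool servo_tool, never from a script. Its argument "rows" is a list of rows, each an object with "linear": the shift along the tool's x, y, z normalised to -1 to 1, where 1 is 100 mm, a list of three; "rotation": the turn, a rotation vector about the tool's x, y, z normalised to -1 to 1, where 1 is pi rad, a list of three; "grip": the finger opening in mm, from 0 to 85.4. In form: [{"linear": [dx, dy, dz], "rotation": [ax, ay, az], "grip": grip}, ...]. A call has 1 to 20 rows; each row shifts and turns the commanded pose from where the row before left it, along the tool's axes as they then stand; what a row does not reach is not made up. A row lasts 1/8 s, in which the tool goes at most 62.5 mm and 10.7 degrees, less where a joint would pass 70% of its speed; a pose out of reach is approached as far as the arm can. A call with a number of a shift or a turn outside -1 to 1 is refused whole. A call with a gripper value outside its range is refused whole. The fingers move at their own pace and stop on an object; the grip force is fixed at half the most. Time passes only in rows, so rows that do not move let the fingers close. It gives the time, the measured TCP pose, the force and the opening at its end, in the units of the state.
- r.observe(): the state, without advancing time (a new reading comes with each control period).
- r.read_camera(name): name is "side" or "top"; returns the picture (384x512x3 uint8, blue, green, red); there is no depth.
- r.calibration(name): a dict with "fx", "fy", "cx", "cy" (pixels), "k1" (the pictures are not rectified: a ray, as slopes to the right and down, at radius r is drawn at 1 + k1 r^2 times it, then the intrinsics apply), "pose" (4x4, takes a point from camera to world coordinates). Camera axes: x right, y up, looking along -z (the intrinsics and any distortion apply to the point x, -y, -z); pixel columns grow to the right and rows downward; lengths in m; the calibration is good to about 2 mm. A picture is of the moment at which its call begins. calibration takes no time and is no camera call.
- r.close_job(): hands the job in, once; it reports no verdict.
The state is a dict: "t": time; "joint_positions": joint angles; "qd": joint speeds; "joint_torque": joint torques, N m; "ee_pos": TCP position; "tool_rot": TCP orientation; "contact_force": force on the tool from outside, world axes, zero at the start; "moment": the same for the moment, N m; "grip_width": finger opening in m.
Only numpy, scipy, OpenCV 4.12 (cv2) and the standard library are available. Lean on these libraries where they do the work, as an engineer would, in place of code of your own. Each camera call takes 0.05 s, during which the arm holds its last target. There are 200 camera calls.

TASK

Open the small cupboard with the blue door so that the tin in it can be reached: press the door in gently near its free edge, take the finger away so that the push-to-open catch lets it spring ajar by itself, then put a fingertip behind the door and push it wide open, about square to the cupboard or further, and leave it so. Use the fingers only to press and push, never pinch or lift anything; leave the yellow cupboard shut and the loose things where they lie.

Things in the scene. Friction and masses are not known exactly. Their poses are not given: they have to be found in the camera images.
- blue_cupboard: Small fixed wooden bench cupboard with a blue door, 130 deep (its x) x 180 wide (its y) x 150 high mm. Origin: under its body, at bench height, midway across its width. Its front faces its own -x; the carcass reaches from 75 mm in front of the origin to 55 mm behind it and the closed door's outer face stands 12 mm further forward.
- blue_door (a joint): Angle of the blue door (rad) about its upright hinge on the left (+y) side: 0 closed and latched; grows as the free edge swings out to the cupboard's -x and then round to its +y, stop at 1.85; negative is pressed inward, stop at -0.075. Pressed in about 7 mm near the free edge (some 6 N) the catch lets go, and a spring throws the door to about 0.6 once the finger draws back.
- blue_press (a point): Centre of the flat 18 mm brass disc on the outer face of the blue door, a good place to press: 130 mm from the hinge, 24 mm from the free edge, 117 mm above the bench. Moves with the door; its own -x points outward. The door is a plain panel without handle, 154 wide x 118 high x 14 mm thick, from 19 to 137 mm above the bench.
- blue_hinge (a point): Point on the blue door's hinge axis, 117 mm above the bench, in the plane of the closed door's outer face; at the cupboard's (-87, +77) mm, axes as the cupboard's. Ajar, the door leaves about 70 mm for a fingertip behind it near its free edge; it then swings easily and stays where left. Strike and plunger inside lie less than 50 mm above the bench.
- yellow_cupboard: Small fixed wooden bench cupboard with a yellow door, 130 deep (its x) x 180 wide (its y) x 150 high mm. Origin: under its body, at bench height, midway across its width. Its front faces its own -x; the carcass reaches from 75 mm in front of the origin to 55 mm behind it and the closed door's outer face stands 12 mm further forward.
- yellow_door (a joint): Angle of the yellow door (rad) about its upright hinge on the left (+y) side: 0 closed and latched; grows as the free edge swings out to the cupboard's -x and then round to its +y, stop at 1.85; negative is pressed inward, stop at -0.075. Same make and size as the blue door.
- sanding_block: Loose cork sanding block, 64 x 112 x 34 mm, lying on top of the yellow cupboard; bystander. Origin: centre of its underside.
- screw_tin: Loose dark green flat tin, 68 x 102 x 24 mm, to the right; bystander. Origin: centre of its underside.
- oil_can: Loose green oil can with a tall thin spout, 60 x 60 x 145 mm, to the right; bystander. Origin: centre of its underside.
- wedge_ash: Loose pale wooden wedge, 30 x 70 x 22 mm, near the bench's front edge; bystander. Origin: centre of its underside.
- hardwood_block: Loose wooden block, 45 x 95 x 34 mm, near the bench's front edge; bystander. Origin: centre of its underside.
- offcut_maple: Loose pale offcut, 40 x 90 x 22 mm, between the two cupboards; bystander. Origin: centre of its underside.

How it is judged:
By the outcome, as a careful person would: the job done as asked, in the order asked, and still so for the second after the job is handed in, with the robot touching nothing.
It also fails if it takes over 48 s, if anything falls off the work surface, if the arm or the gripper's body presses on something with over 40 N, if the wrist force passes 120 N, or if a joint passes its speed limit or range.

## Working session

There is one attempt and no reset: what is moved stays moved. The work goes in short steps, Python scripts to look and compute and a tool call to move; the robot and the scene stay as the last step left them, time stands still between calls to the robot, and variables do not carry over. Pictures are saved under pics/ and viewed, on a budget of 10 in all, crops included, one or two more only if the job needs it, and the job is handed in when it is done.

Besides the shell and the picture viewer there is one more tool, called after ">>>" as name([rows], argument=value, ...), one row to a line, values as JSON. servo_tool: Moves the arm, as the interface text tells. Scaled input: -1 to 1 covers 100 mm each way for a shift and pi rad each way for a turn. Its arguments: {"type":"object","properties":{"rows":{"type":"array"}},"required":["rows"]}

```bash
mkdir -p pics; python3 - <<'E'
from workcell import r
import cv2
for n in("top","side"):
    cv2.imwrite(f"pics/{n}0.png",r.read_camera(n)); c=r.calibration(n); print(n,{k:(v if k!="pose" else [list(map(lambda x:round(float(x),4),q)) for q in v]) for k,v in c.items()})
s=r.observe();print(s["t"],s["ee_pos"],s["tool_rot"],s["contact_force"])
E
```

```text
top {'fx': 454.81728904149776, 'fy': 454.81728904149776, 'cx': 262.07751651423587, 'cy': 190.65841037684967, 'k1': 0.0458948082722799, 'pose': [[-0.1628, 0.9477, -0.2747, 0.0799], [-0.9866, -0.1545, 0.0518, 0.0859], [0.0067, 0.2794, 0.9601, 1.718], [0.0, 0.0, 0.0, 1.0]]}
side {'fx': 444.22684089390145, 'fy': 444.22684089390145, 'cx': 257.6811420720455, 'cy': 190.9166650303688, 'k1': -0.14711539305450314, 'pose': [[-0.6254, 0.3376, -0.7035, -0.608], [-0.7803, -0.2599, 0.5689, 0.9082], [0.0092, 0.9047, 0.4259, 0.8191], [0.0, 0.0, 0.0, 1.0]]}
0.1 [0.23318544 0.46968764 0.23054848] [[-8.95703352e-01  4.44651451e-01 -7.69603583e-04]
 [ 4.44652117e-01  8.95701929e-01 -1.59700871e-03]
 [-2.07768284e-05 -1.77265192e-03 -9.99998429e-01]] [-0.16718452 -0.54690393  0.59379965]
```

View pics/top0.png

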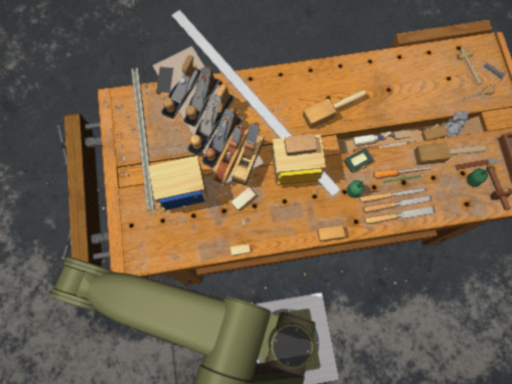

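View pics/side0.png

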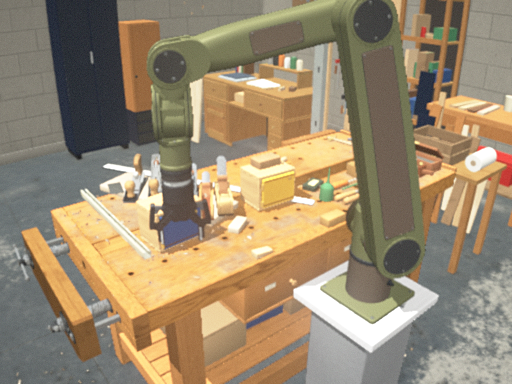

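The top view shows the blue cupboard around px (178,182) with its door facing down in the picture, towards the robot. The yellow cupboard is around (299,158). In the side view the arm hides the blue cupboard. I'll enlarge the top view to read the corners.

```bash
python3 - <<'E'
import cv2
a=cv2.imread("pics/top0.png")[145:265,130:280]
cv2.imwrite("pics/crop1.png",cv2.resize(a,None,fx=5,fy=5,interpolation=cv2.INTER_CUBIC))
E
```

```text
(no output)
```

View pics/crop1.png

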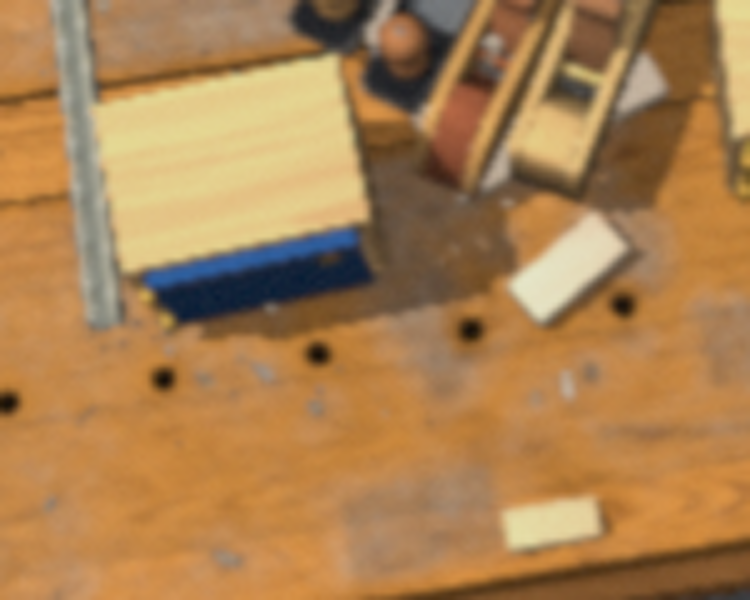

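The crop shows the cupboard's top corners at (95,103), (338,55), (370,222) and (122,272). The brass disc is at (332,258), and the pale offcut (maple) at about (572,268).

```bash
cat > h.py <<'E'
import numpy as np, cv2
from workcell import r
def proj(n,P):
    c=r.calibration(n);T=np.linalg.inv(c["pose"]);q=np.c_[np.atleast_2d(P),np.ones(len(np.atleast_2d(P)))]@T.T
    x,y=q[:,0]/-q[:,2],-q[:,1]/-q[:,2];s=1+c["k1"]*(x*x+y*y)
    return np.c_[c["fx"]*x*s+c["cx"],c["fy"]*y*s+c["cy"]]
def unproj(n,uv,z):
    c=r.calibration(n);K=np.array([[c["fx"],0,c["cx"]],[0,c["fy"],c["cy"]],[0,0,1]])
    from scipy.optimize import fsolve
    return np.array([np.r_[fsolve(lambda p:proj(n,[[p[0],p[1],z]])[0]-m,[.5,.2]),z] for m in uv])
def W(p,L):
    x,y,a=p;L=np.atleast_2d(L);c,s=np.cos(a),np.sin(a)
    return np.c_[x+c*L[:,0]-s*L[:,1],y+s*L[:,0]+c*L[:,1],L[:,2]]
E
python3 - <<'E'
from h import *
from scipy.optimize import least_squares
f=lambda C:(np.array(C)+.5)/5-.5+[130,145]
uv=f([(95,103),(338,55),(370,222),(122,272)])
L=np.array([[55,90,150],[55,-90,150],[-75,-90,150],[-75,90,150]])/1e3
print(unproj("top",uv,.15))
s=least_squares(lambda p:(proj("top",W(p,L))-uv).ravel(),[.5,.4,0]);p=s.x
print(p,s.fun.round(2));np.save("p.npy",p)
D=W(p,[[-.087,-.053,.117]]);print("disc",D,(proj("top",D)-[130,145]+.5)*5-.5)
print("hinge",W(p,[[-.087,.077,.117]]))
print("offcut/wedge",unproj("top",f([(572,268),(553,523)]),.022))
print("straightedge",unproj("top",f([(105,325),(60,10)]),.0))
E
```

```text
[[0.68983038 0.39239299 0.15      ]
 [0.69874882 0.21409753 0.15      ]
 [0.56834809 0.20732485 0.15      ]
 [0.55983332 0.38562688 0.15      ]]
[0.63918442 0.30034086 0.04982462] [-0.15  0.07  0.25  0.    0.15 -0.13 -0.24  0.05]
disc [[0.554932   0.24307369 0.117     ]] [[328.85145497 259.79429513]]
hinge [[0.54845748 0.37291236 0.117     ]]
offcut/wedge [[0.54637885 0.06818929 0.022     ]
 [0.35331189 0.11217216 0.022     ]]
straightedge [[0.5654725  0.43132066 0.        ]
 [0.83167    0.44172339 0.        ]]
```

>>> servo_tool([
  {"linear": [0,0,0],"rotation": [0,0,-0.0325],"grip": 0},
  {"linear": [0,0,0],"rotation": [0,0,-0.0325],"grip": 0},
  {"linear": [0,0,0],"rotation": [0,0,-0.0325],"grip": 0},
  {"linear": [0,0,0],"rotation": [0,0,-0.0325],"grip": 0},
  {"linear": [0,0,0],"rotation": [0,0,-0.0325],"grip": 0},
  {"linear": [-0.25,-0.243,0],"rotation": [0,0,0],"grip": 0},
  {"linear": [-0.25,-0.243,0],"rotation": [0,0,0],"grip": 0},
  {"linear": [-0.25,-0.243,0],"rotation": [0,0,0],"grip": 0},
  {"linear": [-0.25,-0.243,0],"rotation": [0,0,0],"grip": 0},
  {"linear": [-0.25,-0.243,0],"rotation": [0,0,0],"grip": 0},
  {"linear": [-0.25,-0.243,0],"rotation": [0,0,0],"grip": 0},
  {"linear": [-0.25,-0.243,0],"rotation": [0,0,0],"grip": 0},
  {"linear": [-0.25,-0.243,0],"rotation": [0,0,0],"grip": 0},
  {"linear": [-0.25,-0.243,0],"rotation": [0,0,0],"grip": 0},
  {"linear": [-0.25,-0.243,0],"rotation": [0,0,0],"grip": 0},
  {"linear": [0,0,0],"rotation": [0,0,0],"grip": 0},
])

```text
t: 2.1
ee_pos: [0.4965, 0.2385, 0.2306]
tool_rot: [[-0.999, -0.046, -0.0], [-0.046, 0.999, -0.001], [0.001, -0.001, -1.0]]
contact_force: [-1.2, 0.1, -0.8]
grip_width: 0.0002
```

Now lower to about z = 0.107 and approach to within about 15 mm of contact.

>>> servo_tool([
  {"linear": [0,0,0.25],"rotation": [0,0,0],"grip": 0},
  {"linear": [0,0,0.25],"rotation": [0,0,0],"grip": 0},
  {"linear": [0,0,0.25],"rotation": [0,0,0],"grip": 0},
  {"linear": [0,0,0.25],"rotation": [0,0,0],"grip": 0},
  {"linear": [0,0,0.25],"rotation": [0,0,0],"grip": 0},
  {"linear": [-0.15,0,0],"rotation": [0,0,0],"grip": 0},
  {"linear": [-0.15,0,0],"rotation": [0,0,0],"grip": 0},
  {"linear": [0,0,0],"rotation": [0,0,0],"grip": 0},
  {"linear": [0,0,0],"rotation": [0,0,0],"grip": 0},
])

```text
t: 3.22
ee_pos: [0.5258, 0.2416, 0.107]
tool_rot: [[-0.999, -0.049, 0.001], [-0.049, 0.999, 0.001], [-0.001, 0.001, -1.0]]
contact_force: [0.3, -0.2, -0.3]
grip_width: 0.0005
```

```bash
python3 - <<'E'
from h import *
a=r.read_camera("side");s=r.observe();t=np.array(s["ee_pos"]);p=np.load("p.npy")
c,q=np.cos(p[2]),np.sin(p[2]);d=t[:2]-p[:2];print("tcp in cupboard",c*d[0]+q*d[1],-q*d[0]+c*d[1],t[2],s["contact_force"])
L=[[-.087,-.053,.117]];pts=[proj("side",W(p,L))[0],proj("side",[t])[0]];print(pts)
x,y=map(int,pts[1]);a=a[y-75:y+65,x-90:x+90];cv2.imwrite("pics/s1.png",cv2.resize(a,None,fx=4,fy=4,interpolation=cv2.INTER_CUBIC));print(x-90,y-75)
E
```

```text
tcp in cupboard -0.11664781978376662 -0.05310748764879352 0.10686420281549287 [-0.04033793  0.10042099 -0.4221925 ]
[array([194.10771531, 211.57712613]), array([199.30186899, 217.41181473])]
109 142
```

View pics/s1.png

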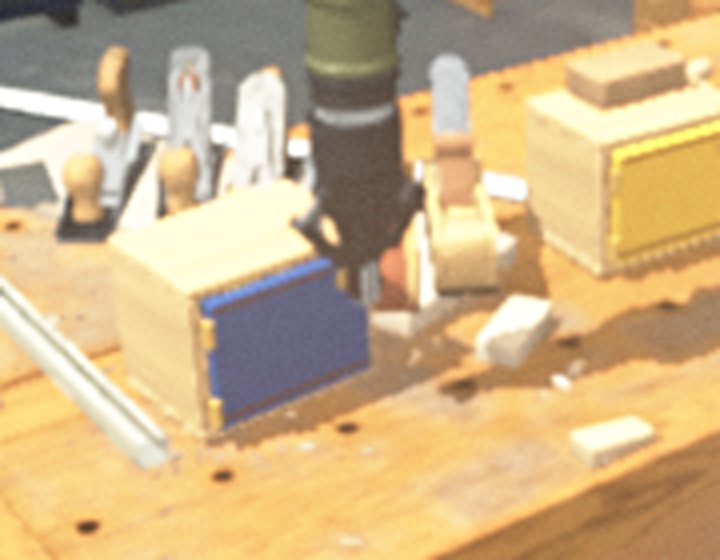

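The side view agrees with the measured pose: the fingertips sit just in front of the door's free edge, at crop (365,295). I'll approach in small steps.

>>> servo_tool([
  {"linear": [-0.08,0,0],"rotation": [0,0,0],"grip": 0},
  {"linear": [-0.06,0,0],"rotation": [0,0,0],"grip": 0},
  {"linear": [-0.02,0,0],"rotation": [0,0,0],"grip": 0},
  {"linear": [-0.02,0,0],"rotation": [0,0,0],"grip": 0},
  {"linear": [0,0,0],"rotation": [0,0,0],"grip": 0},
])

```text
t: 3.9
ee_pos: [0.5431, 0.2423, 0.1062]
tool_rot: [[-0.999, -0.05, -0.0], [-0.05, 0.999, -0.0], [0.0, -0.0, -1.0]]
contact_force: [0.3, 0.1, 0.2]
grip_width: -0.0004
```

>>> servo_tool([
  {"linear": [-0.03,0,0],"rotation": [0,0,0],"grip": 0},
  {"linear": [-0.02,0,0],"rotation": [0,0,0],"grip": 0},
  {"linear": [0,0,0],"rotation": [0,0,0],"grip": 0},
])

```text
t: 4.28
ee_pos: [0.5461, 0.2424, 0.1061]
tool_rot: [[-0.999, -0.05, -0.004], [-0.05, 0.999, -0.0], [0.004, 0.0, -1.0]]
contact_force: [-4.3, 0.1, 4.1]
grip_width: 0.0001
```

>>> servo_tool([
  {"linear": [-0.02,0,0],"rotation": [0,0,0],"grip": 0},
  {"linear": [-0.02,0,0],"rotation": [0,0,0],"grip": 0},
  {"linear": [0,0,0],"rotation": [0,0,0],"grip": 0},
])

```text
t: 4.65
ee_pos: [0.5497, 0.2428, 0.1061]
tool_rot: [[-0.999, -0.05, -0.005], [-0.05, 0.999, 0.0], [0.005, 0.0, -1.0]]
contact_force: [-7.2, 0.2, 2.9]
grip_width: 0.0001
```

>>> servo_tool([
  {"linear": [-0.015,0,0],"rotation": [0,0,0],"grip": 0},
  {"linear": [-0.015,0,0],"rotation": [0,0,0],"grip": 0},
  {"linear": [0,0,0],"rotation": [0,0,0],"grip": 0},
])

```text
t: 5.03
ee_pos: [0.5525, 0.2431, 0.1061]
tool_rot: [[-0.999, -0.051, -0.005], [-0.051, 0.999, 0.0], [0.005, 0.001, -1.0]]
contact_force: [-6.6, 0.7, 3.8]
grip_width: 0.0002
```

>>> servo_tool([
  {"linear": [-0.01,0,0],"rotation": [0,0,0],"grip": 0},
  {"linear": [0,0,0],"rotation": [0,0,0],"grip": 0},
  {"linear": [0.2,0,0],"rotation": [0,0,0],"grip": 0},
  {"linear": [0.35,0,0],"rotation": [0,0,0],"grip": 0},
  {"linear": [0.35,0,0],"rotation": [0,0,0],"grip": 0},
  {"linear": [0.35,0,0],"rotation": [0,0,0],"grip": 0},
  {"linear": [0.2,0,0],"rotation": [0,0,0],"grip": 0},
  {"linear": [0,0,0],"rotation": [0,0,0],"grip": 0},
  {"linear": [0,0,0],"rotation": [0,0,0],"grip": 0},
])

```text
t: 6.15
ee_pos: [0.4129, 0.2363, 0.1067]
tool_rot: [[-0.999, -0.05, 0.002], [-0.05, 0.999, 0.001], [-0.002, 0.001, -1.0]]
contact_force: [0.8, -0.5, 0.5]
grip_width: 0.0001
```

```bash
python3 - <<'E'
from h import *
a=r.read_camera("side");b=r.read_camera("top");s=r.observe();t=np.array(s["ee_pos"]);p=np.load("p.npy")
print(t,s["contact_force"]);H=W(p,[[-.087,.077,.137]])
for th in(0,.3,.6,.9):print(th,[((proj(n,W(p,[[-.087-.154*np.sin(th),.077-.154*np.cos(th),.137]]))[0]-o)*3).round() for n,o in(("side",(100,130)),("top",(130,145)))])
k=lambda i:cv2.resize(i,None,fx=3,fy=3,interpolation=cv2.INTER_CUBIC)
cv2.imwrite("pics/s2.png",np.hstack([k(a[130:270,100:230]),k(b[145:285,130:260])]))
E
```

```text
[0.41286337 0.23621332 0.10651887] [ 0.34374542 -0.05111937  0.47017139]
0 [array([299., 223.]), array([214., 146.])]
0.3 [array([318., 239.]), array([215., 183.])]
0.6 [array([325., 258.]), array([204., 220.])]
0.9 [array([319., 279.]), array([183., 253.])]
```

View pics/s2.png

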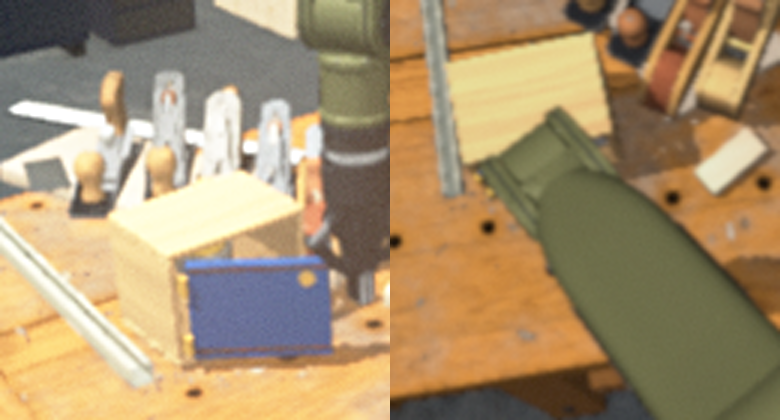

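The door has sprung ajar to about 0.6 rad: its free top corner at (328,259) matches the 0.6 prediction (325,258). Next I go round the free edge and in behind the door.

>>> servo_tool([
  {"linear": [0,-0.35,0],"rotation": [0,0,0],"grip": 0},
  {"linear": [0,-0.35,0],"rotation": [0,0,0],"grip": 0},
  {"linear": [0,0,0],"rotation": [0,0,0],"grip": 0},
  {"linear": [-0.37,0,0],"rotation": [0,0,0],"grip": 0},
  {"linear": [-0.37,0,0],"rotation": [0,0,0],"grip": 0},
  {"linear": [-0.37,0,0],"rotation": [0,0,0],"grip": 0},
  {"linear": [0,0,0],"rotation": [0,0,0],"grip": 0},
  {"linear": [0,0.25,0],"rotation": [0,0,0],"grip": 0},
  {"linear": [0,0.25,0],"rotation": [0,0,0],"grip": 0},
  {"linear": [0,0.2,0],"rotation": [0,0,0],"grip": 0},
  {"linear": [0,0,0],"rotation": [0,0,0],"grip": 0},
])

```text
t: 7.62
ee_pos: [0.5219, 0.2428, 0.1062]
tool_rot: [[-0.999, -0.052, 0.0], [-0.052, 0.999, 0.0], [-0.0, 0.0, -1.0]]
contact_force: [0.2, -0.9, 0.9]
grip_width: 0.0
```

>>> servo_tool([
  {"linear": [0.07,0.08,0],"rotation": [0,0,0],"grip": 0},
  {"linear": [0.06,0.07,0],"rotation": [0,0,0],"grip": 0},
  {"linear": [0.08,0.045,0],"rotation": [0,0,0],"grip": 0},
  {"linear": [0.08,0.045,0],"rotation": [0,0,0],"grip": 0},
  {"linear": [0.08,0.045,0],"rotation": [0,0,0],"grip": 0},
  {"linear": [0.08,0.045,0],"rotation": [0,0,0],"grip": 0},
  {"linear": [0.06,0.07,0],"rotation": [0,0,0],"grip": 0},
  {"linear": [0.06,0.07,0],"rotation": [0,0,0],"grip": 0},
  {"linear": [0.06,0.07,0],"rotation": [0,0,0],"grip": 0},
  {"linear": [0.06,0.06,0],"rotation": [0,0,0],"grip": 0},
])

```text
t: 8.88
ee_pos: [0.45, 0.2985, 0.1063]
tool_rot: [[-0.999, -0.05, 0.0], [-0.05, 0.999, 0.0], [-0.0, 0.0, -1.0]]
contact_force: [0.5, -1.3, 0.1]
grip_width: 0.0001
```

>>> servo_tool([
  {"linear": [0.04,0.08,0],"rotation": [0,0,0],"grip": 0},
  {"linear": [0.04,0.08,0],"rotation": [0,0,0],"grip": 0},
  {"linear": [0.04,0.08,0],"rotation": [0,0,0],"grip": 0},
  {"linear": [0.04,0.09,0],"rotation": [0,0,0],"grip": 0},
  {"linear": [0.02,0.08,0],"rotation": [0,0,0],"grip": 0},
  {"linear": [0.02,0.08,0],"rotation": [0,0,0],"grip": 0},
  {"linear": [0.01,0.08,0],"rotation": [0,0,0],"grip": 0},
  {"linear": [0,0.04,0],"rotation": [0,0,0],"grip": 0},
  {"linear": [0,0,0],"rotation": [0,0,0],"grip": 0},
])

```text
t: 10.0
ee_pos: [0.4262, 0.3581, 0.1063]
tool_rot: [[-0.999, -0.05, -0.0], [-0.05, 0.999, 0.0], [0.0, 0.0, -1.0]]
contact_force: [0.6, 0.9, -0.2]
grip_width: -0.0001
```

```bash
python3 - <<'E'
from h import *
a=r.read_camera("side");s=r.observe();p=np.load("p.npy")
print(s["ee_pos"],s["contact_force"])
for th in(1.2,1.4,1.6,1.7,1.8):print(th,((proj("side",W(p,[[-.087-.154*np.sin(th),.077-.154*np.cos(th),z] for z in(.137,.019)])-[90,130])*4).round().tolist()))
cv2.imwrite("pics/s3.png",cv2.resize(a[130:270,90:240],None,fx=4,fy=4,interpolation=cv2.INTER_CUBIC))
E
```

```text
[0.426245   0.35784783 0.1062677 ] [ 0.10386517 -0.34183012 -0.50082639]Traceback (most recent call last):
  File "<stdin>", line 4, in <module>
ValueError: operands could not be broadcast together with shapes (2,3) (2,)
```

The finger has reached the planned end of its arc. I'll draw it away from the door, raise it, and then look.

>>> servo_tool([
  {"linear": [0,-0.1,0],"rotation": [0,0,0],"grip": 0},
  {"linear": [0,-0.3,0],"rotation": [0,0,0],"grip": 0},
  {"linear": [0,-0.3,0],"rotation": [0,0,0],"grip": 0},
  {"linear": [0,-0.3,0],"rotation": [0,0,0],"grip": 0},
  {"linear": [0,-0.3,-0.2],"rotation": [0,0,0],"grip": 0},
  {"linear": [0,-0.3,-0.3],"rotation": [0,0,0],"grip": 0},
  {"linear": [0,-0.3,-0.3],"rotation": [0,0,0],"grip": 0},
  {"linear": [0,0,-0.3],"rotation": [0,0,0],"grip": 0},
  {"linear": [0,0,0],"rotation": [0,0,0],"grip": 0},
  {"linear": [0,0,0],"rotation": [0,0,0],"grip": 0},
])

```text
t: 11.3
ee_pos: [0.4352, 0.1674, 0.2158]
tool_rot: [[-0.999, -0.049, -0.001], [-0.049, 0.999, -0.0], [0.001, -0.0, -1.0]]
contact_force: [-0.2, 0.3, -0.3]
grip_width: -0.0001
```

```bash
python3 - <<'E'
from h import *
a=r.read_camera("side");s=r.observe();p=np.load("p.npy")
print(s["t"],s["ee_pos"],s["contact_force"])
for th in(1.2,1.4,1.6,1.7,1.8):print(th,((proj("side",W(p,[[-.087-.154*np.sin(th),.077-.154*np.cos(th),z] for z in(.137,.019)]))-[90,130])*4).round().tolist())
cv2.imwrite("pics/s3.png",cv2.resize(a[130:270,90:290],None,fx=4,fy=4,interpolation=cv2.INTER_CUBIC))
E
```

```text
11.35 [0.43486795 0.16744443 0.21528107] [-1.44993957 -0.41553107 -0.86721489]
1.2 [[441.0, 400.0], [448.0, 529.0]]
1.4 [[414.0, 417.0], [423.0, 547.0]]
1.6 [[382.0, 432.0], [392.0, 564.0]]
1.7 [[363.0, 438.0], [374.0, 570.0]]
1.8 [[344.0, 444.0], [355.0, 576.0]]
```

View pics/s3.png

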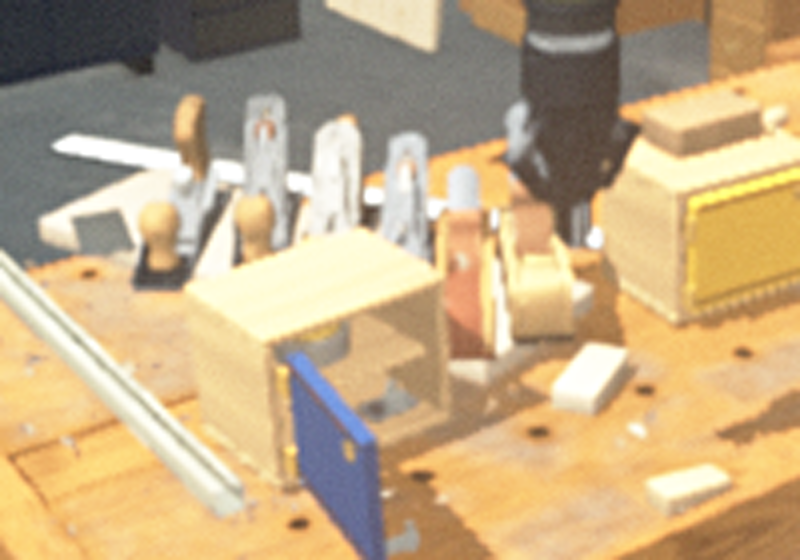

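The door stands at about 1.68 rad: its outer top corner at (365,443) lies by the 1.7 prediction (363,438). The tin is in view inside, the yellow door is shut, the nearby loose things haven't moved, and the gripper is clear.

```bash
python3 -c "
from workcell import r
print(r.close_job())"
```

```text
the job is handed in; nothing more can be done
None
```

The blue cupboard is open: the door stands at about 1.68 rad, a little past square, and the tin inside can be reached. I handed the job in at about 11.4 s, and no verdict was reported.

- **Press:** I pressed the door in by the brass disc with the shut fingers. The highest force I read was about 7 N along the push (about 8 N in all).
- **Release:** when the finger drew back, the door sprang to about 0.6 rad by itself; I checked this in the side picture before going on.
- **Opening:** I put the fingertips behind the free edge and pushed the door round in an arc, then withdrew and raised the tool. It touched nothing at the end.

In the last side picture the yellow door was shut, and the sanding block, offcut and pale wedge lay where they had been. The oil can, screw tin and hardwood block were outside that picture, but the arm worked well away from them. None of my checks failed or disagreed. One script stopped on a coding slip before saving its picture, so I took that picture again after drawing the arm back.

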